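Fit the orifice plate and hold the dosing shutter half open

TASK

With the shutter still shut, set the loose orifice plate (the flat plate with the square spout) spout up over the two locating pins of the dosing gate, and do not let go of it before it is down flush on the rails. Then let go of the plate, take the shutter by its upright tab, draw it open against its spring to half of its travel and finish while still holding it there steadily; if released it would spring shut. Leave the beaker under the gate and the other things on the bench where they are.

Things in the scene. Friction and masses are not known exactly. Their poses are not given: they have to be found in the camera images.
- gate_stand: Dosing gate: metal stand 250x115x100 mm fixed to the bench: two flat rails on four legs, a shutter blade between them, two locating pins, a spring barrel along the +y side (to y = 67 mm, z under 100). Origin on the bench below the plate's place; z up. Rails along x from -185 to +65 mm, tops at z = 100 mm, each 20 mm wide at y = 28 to 48 and -28 to -48. The shutter opens along -x.
- seat (a point): Point of the gate stand level with the rail tops, 100 mm above its origin, axes parallel to the stand's: the orifice plate's origin belongs here.
- orifice_plate: Loose aluminium plate 110 (x) x 96 (y) x 10 mm, 0.2 to 0.4 kg, flat on the bench; origin at the centre of its underside, z up. In its middle a square open spout, 44 x 44 mm outside, walls 4 mm, from z = 10 to 50 mm: grip across it. Two 11 mm through holes for the pins at (x, y) = (+40, +37) and (-40, -37) mm, so it fits x along the stand's x, or half a turn round.
- shutter (a joint): Opening of the sprung shutter, m: 0 shut, 0.060 fully open; half travel 0.030. The spring pushes it shut with 3 N when shut, rising evenly to 12 N fully open (7.5 N at half). Black marks on the bare (-y) rail show shut, half (longest mark) and fully open; a thin pointer at the foot of the tab points at them. At half travel the blade covers half of the spout's opening.
- shutter_tab (a point): Middle of the top edge of the shutter's upright tab, 142 mm above the bench; axes parallel to the stand's. The tab is 10 mm thick (along x), 36 mm wide (along y) and free from z = 106 to 142 mm. Shut, it lies at x = -105 mm in the stand's frame, its near face 45 mm from the edge of the seated plate; it moves along the stand's -x as the shutter opens.
- catch_beaker: Stainless beaker, 58 mm across and 65 mm high, standing upright on the bench under the gate's outlet; origin at the centre of its underside. Stays where it is.
- ferrule: Bystander: round steel pipe ferrule, 50 mm across, 22 mm high, on the bench behind the place of the plate; origin at the centre of its underside.
- coupler: Bystander: brass air coupler lying on the bench in front of the grey case, 26 x 50 x 26 mm; origin at the centre of its underside.
- calculator: Bystander: black desk calculator lying at the right of the bench, 112 x 68 x 15 mm; origin at the centre of its underside.
- pin_tip (a point): Tip of one locating pin, 118 mm above the bench, at (x, y) = (+40, +37) mm in the stand's frame; its twin stands at (-40, -37) mm. Pins are 8 mm thick, with conical tips, and rise 18 mm above the rails.

How it is judged:
By the outcome, as a careful person would: the job done as asked, in the order asked, and still so for the second after the job is handed in, while the arm keeps its last pose, push and grip.
It also fails if it takes over 51 s, if anything falls off the work surface, if the arm or the gripper's body presses on something with over 40 N, if the wrist force passes 120 N, or if a joint passes its speed limit or range.

ROBOT

A 7-joint arm with a two-finger parallel gripper is mounted at the origin on a cart in front of the work surface, level with it; the furniture and walls round the work are solid. World frame = base frame: x ahead of the robot, y to its left, z up, the work surface at z = 0. Lengths are in m, angles in degrees, forces in N, time in s.
With the tool pointing down it reaches from about 0.425 to 0.925 m from the base axis. Payload 6.8 kg.
Tool frame: the origin (TCP) lies at the very end of the fingers, on their centre line; the grasp point (between the pads) lies 19 mm behind it; z points along the fingers, y is the line along which they close (so a half turn about z gives the same grasp; the last joint's range is limited). The gripper opens to 88 mm and grips with 3 to 60 N. Pads are 20 mm wide; open, the fingers measure 115 mm over their backs; the gripper's body (75 mm by 178 mm) begins 61 mm behind the grasp point.
Start: joints at [-78.214, 27.33, 1.283, 89.118, -0.659, 63.558, -4.761], TCP at [0.208, 0.642, 0.223] pointing down, gripper open.
Joint ranges: [-169.35, 169.35], [-19.33, 120.38], [-80.79, 83.38], [13.8, 139.57], [-78.32, 258.32], [9.67, 109.79], [-169.56, 169.56]. Speed limits (degrees/s): [136.94, 136.94, 180, 180, 180, 180, 180].

INTERFACE

Orientations are given as [roll, pitch, yaw] about the fixed x, y, z axes, in that order (R = Rz(yaw) Ry(pitch) Rx(roll)).
In Python, from workcell import * gives the robot as it stands.
- The arm moves only by the shell command python3 -m crank 'ROWS' [FORCE]. ROWS is JSON, a list of rows, each a list of 7 numbers: the shift along the tool's x, y, z in cm, then the turn, a rotation vector about the tool's x, y, z in rad, then the opening in per cent of the stroke, from 0 (shut) to 100 (fully open). A call has 1 to 20 rows; each row is the pose to reach, as a shift and turn from the pose commanded when the call began, along the tool's axes at that moment; what a row does not reach only later rows make up. A row lasts 1/8 s, in which the tool goes at most 62.5 mm and 10.7 degrees, less where a joint would pass 70% of its speed; a pose out of reach is approached as far as the arm can. A call with a gripper value outside its range is refused whole. The fingers move at their own pace and stop on an object; FORCE is the grip in N (left out, the last holds). Time passes only in rows, so rows that repeat a pose let the fingers close. It gives the time, the measured TCP pose, the force, the opening and the grip force at its end, in the units of the state.
- get_state(): the state, without advancing time (a new reading comes with each control period).
- camera(name): name is "scene" or "top" or "wrist"; returns (picture, depth): 384x512x3 uint8, red, green, blue; 384x512 float32, m along the optical axis (not along the pixel's ray), 0 where there is no reading.
- get_calibration(name): a dict with "fx", "fy", "cx", "cy" (pixels), "view" (4x4, takes a point from world to camera coordinates). Camera axes: x right, y down, z forward; pixel columns grow to the right and rows downward; lengths in m; the calibration is good to about 2 mm. A picture is of the moment at which its call begins: read the wrist's pose just before it. get_calibration takes no time and is no camera call; for the wrist camera it gives the pose at the moment of the call.
- finish_job(): hands the job in; it is judged then, once.
The state is a dict: "clock": time; "joint_positions": joint angles; "joint_velocities": joint speeds; "joint_torque": joint torques, N m; "ee_pos": TCP position; "tcp_rot": TCP orientation; "force": force on the tool from outside, world axes, zero at the start; "wrist_torque": the same for the moment, N m; "finger_gap": opening from 0.0 (shut) to 1.0 (fully open); "grasp_force": force on a finger pad.
Only numpy, scipy, OpenCV 4.12 (cv2) and the standard library are available. Lean on these libraries where they do the work, as an engineer would, in place of code of your own. Each camera call takes 0.05 s, during which the arm holds its last target. There are 200 camera calls.

## Working session

There is one attempt and no reset: what is moved stays moved. The work goes in short steps, Python scripts to look and compute and a shell command to move; the robot and the scene stay as the last step left them, time stands still between calls to the robot, and variables do not carry over. Pictures are saved under pics/ and viewed, at most 10 in all, crops included, and the job is handed in when it is done.

```bash
ls; mkdir -p pics; python3 - <<'E'
from workcell import *
import cv2, numpy as np
print(get_state())
for n in ("scene","top"):
    p,d=camera(n); c=get_calibration(n); np.savez(n+".npz",p=p,d=d,**{k:np.array(v) for k,v in c.items()})
    cv2.imwrite(f"pics/{n}0.png",p[:,:,::-1]); print(n,c)
E
```

```text
pics
{'clock': 0.0, 'joint_positions': array([-78.2146324 ,  27.37784171,   1.27955302,  89.17673966,
        -0.65768558,  63.55786366,  -4.76307507]), 'joint_velocities': array([-0.06405167, -0.02925073, -0.03425193,  0.10472703, -0.01424378,
        0.08031197, -0.01989338]), 'joint_torque': array([-5.08350095e-04, -5.82841623e+01,  1.53400362e+00, -2.72617167e+01,
       -5.44557371e-02,  1.67245319e-02,  1.61289699e-04]), 'ee_pos': array([0.20818374, 0.64146765, 0.22166923]), 'tcp_rot': array([-1.79895264e+02,  8.75840560e-03,  1.62021337e+02]), 'force': array([-0.31845634,  0.30247849,  0.32750361]), 'wrist_torque': array([-0.01957762,  0.02383323, -0.0497192 ]), 'grasp_force': 0.0, 'finger_gap': 1.0008277456153258}
scene {'fx': 396.7621468158388, 'fy': 396.7621468158388, 'cx': 258.3230363335143, 'cy': 188.53957796600727, 'view': array([[ 0.50124342, -0.86518094,  0.01472986, -0.33287089],
       [-0.40050259, -0.24705393, -0.88236162,  0.29659719],
       [ 0.76704153,  0.43637861, -0.47034137,  0.85614685],
       [ 0.        ,  0.        ,  0.        ,  1.        ]])}
top {'fx': 461.0940517075578, 'fy': 461.0940517075578, 'cx': 247.13762359954927, 'cy': 186.3822321301744, 'view': array([[ 1.47442309e-03, -9.99989723e-01, -4.28729458e-03,
        -6.73244991e-02],
       [-9.98214508e-01, -1.21577151e-03, -5.97186631e-02,
         5.47910951e-01],
       [ 5.97128369e-02,  4.36769022e-03, -9.98206041e-01,
         1.75207073e+00],
       [ 0.00000000e+00,  0.00000000e+00,  0.00000000e+00,
         1.00000000e+00]])}
```

View pics/top0.png

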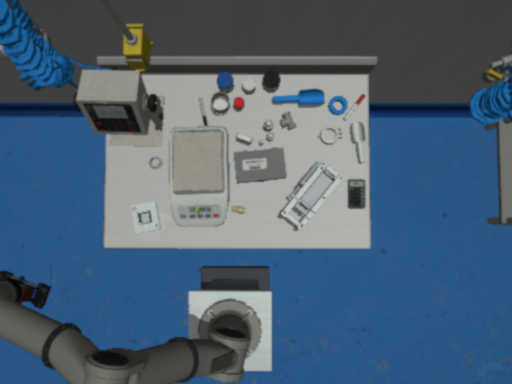

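View pics/scene0.png

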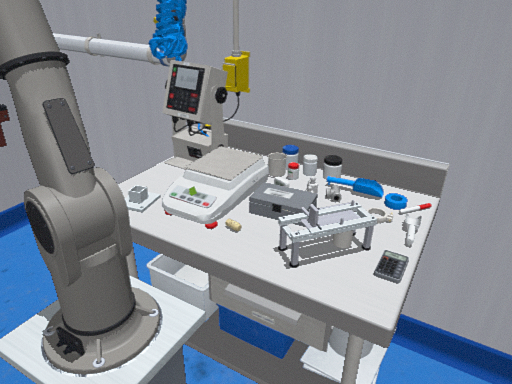

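The top view shows the plate at about (146,216) and the gate at about (312,195), running from lower left to upper right. In the scene view the tab is at (313,213) and the beaker at (343,235), so the stand's +x points up and right in the top image. Next I measure both from top depth.

```bash
cat > h.py <<'E'
import numpy as np, cv2
from scipy.spatial.transform import Rotation as R
def cloud(d,c):
    v,u=np.mgrid[0:384,0:512]; 
    P=np.stack([(u-c['cx'])/c['fx']*d,(v-c['cy'])/c['fy']*d,d],-1)
    V=np.array(c['view']); W=(P-V[:3,3])@V[:3,:3]; W[d<=0]=np.nan; return W
def ray(u,v,c,z):
    V=np.array(c['view']); r=np.stack([(np.asarray(u)-c['cx'])/c['fx'],(np.asarray(v)-c['cy'])/c['fy'],np.ones(np.shape(u))],-1)@V[:3,:3]
    o=-V[:3,:3].T@V[:3,3]; return o+r*((z-o[2])/r[...,2])[...,None]
def box(W,c,r,z0,z1):
    m=(np.hypot(W[...,0]-c[0],W[...,1]-c[1])<r)&(W[...,2]>z0)&(W[...,2]<z1)
    p=W[m]; b=cv2.minAreaRect((p[:,:2]*1000).astype(np.float32)); return m,p,b
E
python3 - <<'E'
from h import *
for n in("top","scene"):
    c=np.load(n+".npz"); W=cloud(c['d'],c)
    for nm,ctr,r,z0,z1 in(("plate",(.435,.316),.09,.006,.02),("spout",(.435,.316),.06,.04,.06),("rails",(.52,-.31),.17,.09,.11),("tab",(.5,-.3),.12,.125,.15),("beaker",(.55,-.33),.1,.055,.07)):
        try:
            m,p,b=box(W,ctr,r,z0,z1); print(n,nm,len(p),np.round(p.mean(0),3),np.round(np.median(p[:,2]),3),np.round(b[0],1),np.round(b[1],1),round(b[2],1))
        except Exception as e: print(n,nm,'none')
c=np.load("top.npz");p=c['p'][:,:,::-1]
a=cv2.resize(p[150:240,270:375],None,fx=5,fy=5,interpolation=cv2.INTER_CUBIC);b=cv2.resize(p[190:240,120:170],None,fx=5,fy=5,interpolation=cv2.INTER_CUBIC)
o=np.zeros((450,775,3),np.uint8);o[:,:525]=a;o[:250,525:]=b
cv2.imwrite("pics/crop.png",o)
E
```

```text
top plate 559 [0.432 0.32  0.011] 0.01 [434.2 320.5] [168.9 165.8] 50.3
top spout 58 [0.431 0.323 0.049] 0.049 [430.3 323. ] [44.  45.8] 8.1
top rails 1428 [ 0.524 -0.308  0.098] 0.098 [ 516.6 -297.9] [114.2 250.6] 50.7
top tab 32 [ 0.476 -0.275  0.14 ] 0.142 [ 476.3 -274.9] [35.4  9.4] 50.0
top beaker 1 [ 0.573 -0.394  0.067] 0.067 [ 572.9 -394. ] [0. 0.] 0.0
scene plate 328 [0.422 0.305 0.011] 0.011 [429.5 323.9] [115.3  99.2] 12.4
scene spout 119 [0.428 0.323 0.047] 0.047 [428.8 324.2] [47.4 47. ] 13.5
scene rails 1761 [ 0.511 -0.309  0.098] 0.098 [ 515.5 -296.8] [116.  252.5] 51.0
scene tab 78 [ 0.471 -0.277  0.136] 0.138 [ 474.2 -274.3] [37.2  9.5] 53.7
scene beaker 51 [ 0.56  -0.39   0.061] 0.06 [ 554.4 -376.8] [14.  84.2] 30.0
```

View pics/crop.png

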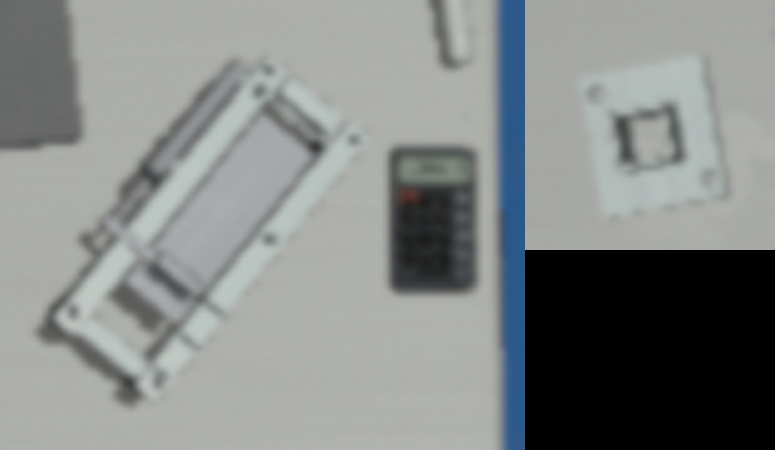

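The barrel lies on the upper-left side, as expected. The stand yaw comes out near -39° with the seat at about (0.5565, -0.3426), and the tab checks to within 2 mm. The plate is near (0.430, 0.323) with yaw near 11°. I move above the plate and look from close by.

```bash
cat >> h.py <<'E'
def go(x,y,z,yaw,s=None):
    from workcell import get_state
    s=s or get_state(); r=R.from_euler('xyz',s['tcp_rot'],degrees=True)
    t=R.from_euler('xyz',[180,0,yaw],degrees=True)
    print('clock',round(s['clock'],2),'shift cm',np.round(100*r.inv().apply(np.array([x,y,z])-s['ee_pos']),2),'rot',np.round((r.inv()*t).as_rotvec(),3))
E
python3 -c "
from h import *
go(.430,.323,.20,101)"
```

```text
clock 0.1 shift cm [-30.93 -23.45   2.22] rot [-1.000e-03  1.000e-03  1.065e+00]
```

```bash
python3 -m crank '[[-2,-1.5,0.1,0,0,0.07,100],[-6,-4.5,0.4,0,0,0.2,100],[-10.5,-8,0.8,0,0,0.36,100],[-15,-11.5,1.1,0,0,0.52,100],[-19.5,-15,1.4,0,0,0.68,100],[-24,-18.5,1.7,0,0,0.84,100],[-28,-21.5,2,0,0,0.98,100],[-30.9,-23.4,2.2,0,0,1.065,100],[-30.9,-23.4,2.2,0,0,1.065,100],[-30.9,-23.4,2.2,0,0,1.065,100],[-30.9,-23.4,2.2,0,0,1.065,100]]' 
python3 - <<'E'
from workcell import *
from h import *
c=get_calibration("wrist");p,d=camera("wrist"); np.savez("w1.npz",p=p,d=d,**{k:np.array(v) for k,v in c.items()})
cv2.imwrite("pics/w1.png",p[:,:,::-1])
W=cloud(d,c)
for nm,r,z0,z1 in(("plate",.085,.004,.02),("spout",.06,.043,.056)):
    m,q,b=box(W,(.43,.323),r,z0,z1); print(nm,len(q),np.round(np.median(q,0),4),np.round(b[0],1),np.round(b[1],1),round(b[2],1))
E
```

```text
clock: 1.48
ee_pos: [0.4291, 0.3255, 0.2006]
tcp_rot: [-180.0, -0.0, 101.2]
force: [-0.4, 0.5, -0.3]
finger_gap: 1.001
grasp_force: 0.0
plate 5935 [0.4287 0.3352 0.0104] [430.4 326.1] [110.2  96.8] 11.1
spout 726 [0.4301 0.3291 0.05  ] [430.4 326.6] [44. 44.] 11.1
```

View pics/w1.png

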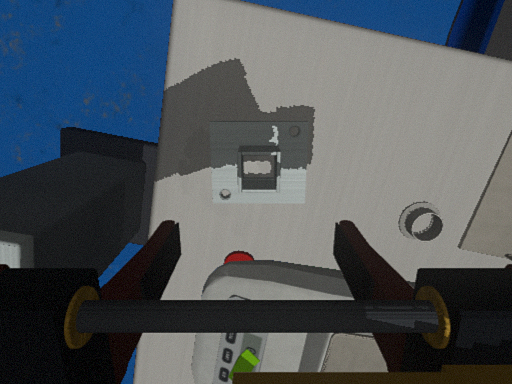

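Wrist depth gives the plate at (0.4304, 0.3264) with yaw 11.1°. The measured sizes, 110 x 97 mm and 44 x 44 mm, match those given. The holes are at pixels (225,194) and (295,131), as expected. I descend and grip.

```bash
python3 -m crank '[[0,0.1,1,0,0,0,100],[0.1,0.1,4,0,0,0,100],[0.1,0.1,8,0,0,0,100],[0.1,0.1,12,0,0,0,100],[0.1,0.1,15.5,0,0,0,100],[0.1,0.1,17.5,0,0,0,100],[0.1,0.1,18.5,0,0,0,100],[0.1,0.1,18.6,0,0,0,100],[0.1,0.1,18.6,0,0,0,100]]'
python3 -m crank '[[0,0,0,0,0,0,60],[0,0,0,0,0,0,45],[0,0,0,0,0,0,40],[0,0,0,0,0,0,40],[0,0,0,0,0,0,35],[0,0,0,0,0,0,35],[0,0,0,0,0,0,35],[0,0,0,0,0,0,35]]' 35
```

```text
clock: 2.65
ee_pos: [0.4312, 0.3257, 0.0153]
tcp_rot: [179.9, -0.0, 101.0]
force: [-0.3, 0.7, 0.8]
finger_gap: 1.002
grasp_force: 0.0
clock: 3.65
ee_pos: [0.4309, 0.3253, 0.0147]
tcp_rot: [180.0, -0.0, 101.0]
force: [0.1, -0.5, 1.2]
finger_gap: 0.496
grasp_force: 35.0
```

```bash
python3 -m crank '[[0,0,-0.5,0,0,0,35],[0,0,-2,0,0,0,35],[0,0,-5,0,0,0,35],[0,0,-9,0,0,0,35],[0,0,-13,0,0,0,35],[0,0,-17,0,0,0,35],[0,0,-20,0,0,0,35],[0,0,-21,0,0,0,35],[0,0,-21,0,0,0,35],[0,0,-21,0,0,0,35]]' 45
python3 -c "
from h import *
go(.5565,-.3426,.225,50.8)"
```

```text
clock: 4.9
ee_pos: [0.43, 0.3247, 0.2233]
tcp_rot: [-179.9, 0.1, 101.0]
force: [0.8, -0.2, -2.0]
finger_gap: 0.501
grasp_force: 45.0
clock 4.9 shift cm [-67.92  -0.33  -0.07] rot [-0.001  0.002  0.876]
```

```bash
python3 -m crank '[[-1,0,0,0,0,0,35],[-3.5,0,0,0,0,0.04,35],[-7.5,0,0,0,0,0.1,35],[-12,0,0,0,0,0.16,35],[-16.5,0,0,0,0,0.22,35],[-21,0,0,0,0,0.28,35],[-25.5,0,0,0,0,0.34,35],[-30,0,0,0,0,0.4,35],[-34.5,-0.1,0,0,0,0.46,35],[-39,-0.2,0,0,0,0.52,35],[-43.5,-0.2,0,0,0,0.58,35],[-48,-0.3,0,0,0,0.64,35],[-52.5,-0.3,0,0,0,0.7,35],[-57,-0.3,0,0,0,0.76,35],[-61,-0.3,0,0,0,0.8,35],[-64.5,-0.3,0,0,0,0.84,35],[-67,-0.3,0,0,0,0.87,35],[-67.9,-0.3,0,0,0,0.876,35],[-67.9,-0.3,0,0,0,0.876,35],[-67.9,-0.3,0,0,0,0.876,35]]'
python3 -m crank '[[0,0,0,0,0,0,35],[0,0,0,0,0,0,35],[0,0,0,0,0,0,35]]'
python3 - <<'E'
from workcell import *
from h import *
s=get_state();c=get_calibration("wrist");p,d=camera("wrist"); np.savez("w2.npz",p=p,d=d,**{k:np.array(v) for k,v in c.items()})
cv2.imwrite("pics/w2.png",p[:,:,::-1])
W=cloud(d,c); ctr=s['ee_pos'][:2]
print(s['ee_pos'],s['tcp_rot'])
for nm,c0,r,z0,z1 in(("plate",ctr,.085,.212,.226),("spout",ctr,.06,.25,.27),("rails",(.517,-.298),.17,.094,.106),("rails110",(.517,-.298),.17,.085,.11),("tab",(.475,-.276),.06,.13,.15),("pinlike",(.5565,-.3426),.1,.107,.12)):
    try: m,q,b=box(W,c0,r,z0,z1); print(nm,len(q),np.round(np.median(q,0),4),np.round(b[0],1),np.round(b[1],1),round(b[2],1))
    except Exception as e: print(nm,'none')
E
```

```text
clock: 7.4
ee_pos: [0.5573, -0.3407, 0.2245]
tcp_rot: [-179.9, -0.0, 50.9]
force: [-0.5, -0.0, -2.3]
finger_gap: 0.497
grasp_force: 45.0
clock: 7.78
ee_pos: [0.5575, -0.3415, 0.2247]
tcp_rot: [180.0, -0.0, 50.8]
force: [-0.2, 0.1, -2.3]
finger_gap: 0.501
grasp_force: 45.0
[ 0.55754691 -0.34147889  0.22473587] [ 1.79997679e+02 -1.04957734e-02  5.08371447e+01]
plate 15435 [ 0.5751 -0.3178  0.2203] [ 558.6 -339.1] [ 93.2 110.6] 50.7
spout 4828 [ 0.5637 -0.3332  0.2596] [ 558.8 -339.3] [42.2 65.8] 51.2
rails 10103 [ 0.5181 -0.2757  0.1002] [ 517.2 -294.5] [113.5 250.1] 51.0
rails110 11746 [ 0.5259 -0.2749  0.1   ] [ 517.6 -293.4] [113.4 252.1] 52.4
tab 716 [ 0.4789 -0.2732  0.1418] [ 477.  -273.1] [35.5 10.6] 51.2
pinlike 73 [ 0.6119 -0.3352  0.1151] [ 611.9 -336.2] [6.8 7.5] 7.2
```

View pics/w2.png

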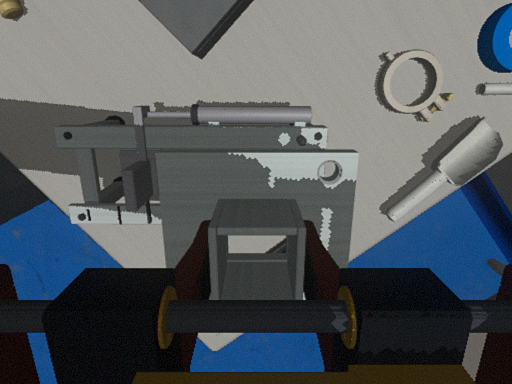

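The wrist view shows the plate held, its hole near (330,170) and the pin behind it near (302,140). I compute the hole-to-pin offset.

```bash
python3 - <<'E'
from h import *
c=np.load("w2.npz");W=cloud(c['d'],c);Z=W[...,2]
m=np.zeros(Z.shape,np.uint8); m[155:187,312:347]=((Z[155:187,312:347]<.2185)|np.isnan(Z[155:187,312:347]))
n,l,st,ce=cv2.connectedComponentsWithStats(m); print(st[1:],ce[1:])
k=1+np.argmax(st[1:,4]); v,u=np.nonzero(l==k)
h=ray(u,v,c,.220); b=cv2.minAreaRect((h[:,:2]*1000).astype(np.float32)); print('hole',b)
(cx,cy),r=cv2.minEnclosingCircle((h[:,:2]*1000).astype(np.float32)); print(cx,cy,r)
# far edge line of plate and of +y rail inner etc: angles via fitLine
a=np.radians(-39.05); ex=np.array([np.cos(a),np.sin(a)]); ey=np.array([-ex[1],ex[0]])
s=np.array([.558,-.3396])
def st_(p): q=p[...,:2]-s; return q@ex*1000,q@ey*1000
X,Y=st_(W)
def edge(mask,lo,hi,hiY,step=4):
    pts=[]
    for x in np.arange(lo,hi,step):
        k=mask&(abs(X-x)<step/2)
        if k.sum()>3:
            y=Y[k]; pts.append((x,np.percentile(y,99 if hiY else 1)))
    p=np.array(pts); f=np.polyfit(*p.T,1); p=p[abs(np.polyval(f,p[:,0])-p[:,1])<1]; f=np.polyfit(*p.T,1); return np.degrees(f[0]),f[1],len(p)
pl=(abs(Z-.220)<.004)&(abs(X)<60)&(abs(Y)<60)
print('plate +y edge',edge(pl,-50,50,True))
rl=(abs(Z-.100)<.003)
print('rail -y edge',edge(rl&(Y<-20)&(Y>-60),-180,-110,False),'rail+y outer',edge(rl&(Y>20)&(Y<53),-175,0,True))
k=pl&(Y>-20);print('plate x ext',np.percentile(X[k],[.5,99.5]))
k=rl&(Y>28)&(Y<48);print('rail x ext',np.percentile(X[k],[.3,99.7]))
k=(Z>.107)&(Z<.125)&(X>30)&(X<50)&(Y>27)&(Y<47);print('pin',k.sum(),np.c_[X[k],Y[k],Z[k]*1000][np.argsort(-Z[k])][:8].round(1), X[k].min(),X[k].max(),Y[k].min(),Y[k].max())
x,y=st_(h);print('hole stand',x.min(),x.max(),y.min(),y.max())
E
```

```text
[[314 155   1   1   1]
 [344 160   1   1   1]
 [313 162   1   1   1]
 [318 162  22  20 305]
 [317 169   1   1   1]
 [341 169   1   1   1]
 [345 175   1   1   1]
 [335 180   1   1   1]
 [328 182   1   2   2]
 [332 185   1   1   1]] [[314.         155.        ]
 [344.         160.        ]
 [313.         162.        ]
 [328.40983607 171.20655738]
 [317.         169.        ]
 [341.         169.        ]
 [345.         175.        ]
 [335.         180.        ]
 [328.         182.5       ]
 [332.         185.        ]]
hole ((611.9315795898438, -336.6789855957031), (10.627060890197754, 11.099393844604492), 79.33648681640625)
611.6724853515625 -336.943359375 5.904294013977051
plate +y edge (np.float64(-0.02582962434419963), np.float64(47.019113683113694), 25)
rail -y edge (np.float64(-0.047432720392534856), np.float64(-46.91101737468246), 18) rail+y outer (np.float64(-0.30935761248030347), np.float64(47.2374803494043), 42)
plate x ext [-54.41379188  54.83063832]
rail x ext [-183.85257323   63.7335606 ]
pin 73 [[ 39.2  35.9 119.4]
 [ 39.2  36.7 119.1]
 [ 41.   35.8 118.7]
 [ 41.   36.7 118.7]
 [ 40.2  36.7 118.6]
 [ 39.3  37.5 118.4]
 [ 41.   37.5 118.3]
 [ 40.2  37.4 118. ]] 35.59597926398261 43.44310812219285 33.22941920881292 40.516344468140716
hole stand 34.13867414572551 45.81366970437604 30.7936828287371 41.564633390487465
```

The offset is tiny: about +0.4 mm along the stand's y, which is the tool's x. I descend to just above the pins, then slowly onto them.

```bash
python3 -m crank '[[0,0,0.5,0,0,0,35],[0,0,2,0,0,0,35],[0,0,4.5,0,0,0,35],[0,0,7,0,0,0,35],[0,0,8.3,0,0,0,35],[0,0,8.8,0,0,0,35],[0,0,8.8,0,0,0,35],[0,0,8.8,0,0,0,35],[0,0,8.8,0,0,0,35]]'
python3 -c "
from h import *
go(.558-.0002,-.3396-.0015,.1147,50.9)"
```

```text
clock: 8.95
ee_pos: [0.5578, -0.3421, 0.1374]
tcp_rot: [179.9, -0.0, 50.8]
force: [0.1, 0.9, -2.5]
finger_gap: 0.499
grasp_force: 45.0
clock 8.95 shift cm [ 0.07 -0.06  2.27] rot [ 0.001 -0.    -0.002]
```

```bash
python3 -m crank '[[0.04,0,0.1,0,0,0,35],[0.04,0,0.3,0,0,0,35],[0.04,0,0.5,0,0,0,35],[0.04,0,0.7,0,0,0,35],[0.04,0,0.9,0,0,0,35],[0.04,0,1.1,0,0,0,35],[0.04,0,1.2,0,0,0,35],[0.04,0,1.2,0,0,0,35]]'
```

```text
clock: 9.95
ee_pos: [0.5576, -0.3415, 0.1245]
tcp_rot: [-180.0, 0.0, 50.8]
force: [-0.3, -0.9, -2.2]
finger_gap: 0.499
grasp_force: 45.0
```

```bash
python3 -m crank '[[0,0,0.2,0,0,0,35],[0,0,0.4,0,0,0,35],[0,0,0.6,0,0,0,35],[0,0,0.8,0,0,0,35],[0,0,0.9,0,0,0,35],[0,0,0.95,0,0,0,35],[0,0,0.95,0,0,0,35]]'
```

```text
clock: 10.82
ee_pos: [0.5577, -0.3415, 0.1152]
tcp_rot: [180.0, 0.0, 50.8]
force: [-0.1, -0.2, -2.2]
finger_gap: 0.494
grasp_force: 45.0
```

```bash
python3 -m crank '[[0,0,0.05,0,0,0,35],[0,0,0.1,0,0,0,35],[0,0,0.15,0,0,0,35],[0,0,0.15,0,0,0,35]]'
```

```text
clock: 11.32
ee_pos: [0.5578, -0.3416, 0.1147]
tcp_rot: [180.0, -0.0, 50.8]
force: [-3.2, 2.9, 7.1]
finger_gap: 0.494
grasp_force: 45.0
```

Contact shows at the expected height. I check that the plate is flush before letting go.

```bash
python3 - <<'E'
from workcell import *
from h import *
s=get_state();c=get_calibration("wrist");p,d=camera("wrist"); np.savez("w3.npz",p=p,d=d,**{k:np.array(v) for k,v in c.items()})
cv2.imwrite("pics/w3.png",p[:,:,::-1])
W=cloud(d,c);Z=W[...,2]
a=np.radians(-39.05); ex=np.array([np.cos(a),np.sin(a)]); ey=np.array([-ex[1],ex[0]])
q=W[...,:2]-np.array([.558,-.3396]);X=q@ex*1000;Y=q@ey*1000
k=(abs(X)<53)&(abs(Y)<47)&(abs(Z-.11)<.006)&((abs(X)>27)|(abs(Y)>27))&(np.hypot(X-40,Y-37)>8)
A=np.c_[X[k],Y[k],np.ones(k.sum())];f,*_=np.linalg.lstsq(A,Z[k]*1000,rcond=None);print('plate plane',f,k.sum())
r=(abs(Z-.1)<.006)&(X<-62)&(X>-180)&(Y>29)&(Y<47);print('rail z',np.median(Z[r])*1000)
k=k&(Y>0);print('ext',np.percentile(X[k],[.3,99.7]),np.percentile(Y[k],99.7))
k=(Z>.113)&(Z<.125)&(np.hypot(X-40,Y-37)<8);print('pin',k.sum(),X[k].mean(),Y[k].mean(),Z[k].max())
k=(Z>.135)&(X<-80);print('tab x',X[k].mean())
E
```

```text
plate plane [-8.28727364e-04 -1.74084203e-03  1.10395743e+02] 11413
rail z 100.50160741566108
ext [-52.83289766  52.81205074] 46.972733063411916
pin 157 39.425432257808424 37.061877753922545 0.1200705136338768
tab x -103.06682320830895
```

View pics/w3.png

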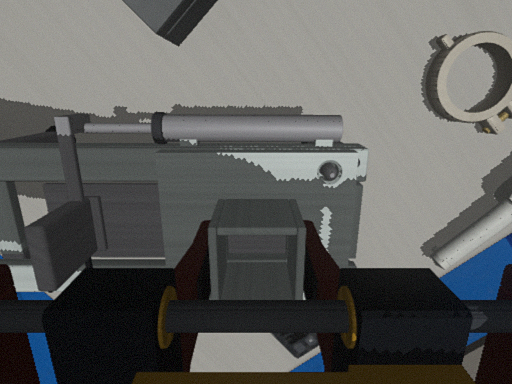

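The plate top is 9.9 mm above the rails with no tilt, and the pin shows in the hole at (330,170). I release and rise.

```bash
python3 -m crank '[[0,0,0,0,0,0,60],[0,0,0,0,0,0,70],[0,0,0,0,0,0,80],[0,0,0,0,0,0,80],[0,0,0,0,0,0,80],[0,0,-1,0,0,0,80],[0,0,-3,0,0,0,80],[0,0,-6,0,0,0,70],[0,0,-9,0,0,0,60],[0,0,-11,0,0,0,50],[0,0,-11,0,0,0,50],[0,0,-11,0,0,0,50]]'
python3 - <<'E'
from workcell import *
from h import *
s=get_state();c=get_calibration("wrist");p,d=camera("wrist")
W=cloud(d,c);Z=W[...,2]
a=np.radians(-39.05); ex=np.array([np.cos(a),np.sin(a)]); ey=np.array([-ex[1],ex[0]])
q=W[...,:2]-np.array([.558,-.3396]);X=q@ex*1000;Y=q@ey*1000
k=(abs(X)<53)&(abs(Y)<47)&(abs(Z-.11)<.006)&((abs(X)>27)|(abs(Y)>27))&(np.hypot(X-40,Y-37)>8)
A=np.c_[X[k],Y[k],np.ones(k.sum())];f,*_=np.linalg.lstsq(A,Z[k]*1000,rcond=None);print('plate plane',f,k.sum())
m,t,b=box(W,(.475,-.276),.06,.133,.15);print('tab',len(t),np.median(t,0),b)
go(b[0][0]/1000,b[0][1]/1000,.2247,50.9,s); print(s['ee_pos'],s['tcp_rot'])
E
```

```text
clock: 12.88
ee_pos: [0.5573, -0.341, 0.2228]
tcp_rot: [-179.9, 0.0, 50.8]
force: [0.1, -0.0, -0.4]
finger_gap: 0.503
grasp_force: 0.0
plate plane [-1.06263870e-03 -3.71227556e-05  1.10382446e+02] 6942
tab 655 [ 0.47856096 -0.27293626  0.14186383] ((477.01165771484375, -273.2156066894531), (35.33535385131836, 10.312973022460938), 51.00996398925781)
clock 12.88 shift cm [  0.18 -10.51  -0.18] rot [-0.001  0.    -0.001]
[ 0.55732464 -0.34098823  0.2227769 ] [-1.79921427e+02  5.59272597e-04  5.08191956e+01]
```

```bash
python3 -m crank '[[0,-0.7,0,0,0,0,50],[0,-3,0,0,0,0,50],[0.1,-6,0,0,0,0,50],[0.1,-8.5,0,0,0,0,50],[0.1,-10,0,0,0,0,50],[0.1,-10.5,0,0,0,0,50],[0.1,-10.5,1,0,0,0,50],[0.1,-10.5,3,0,0,0,50],[0.1,-10.5,6,0,0,0,50],[0.1,-10.5,8.5,0,0,0,50],[0.1,-10.5,10.3,0,0,0,50],[0.1,-10.5,11,0,0,0,50],[0.1,-10.5,11.2,0,0,0,50],[0.1,-10.5,11.2,0,0,0,50],[0.1,-10.5,11.2,0,0,0,50]]'
python3 -m crank '[[0,0,0,0,0,0,35],[0,0,0,0,0,0,20],[0,0,0,0,0,0,12],[0,0,0,0,0,0,5],[0,0,0,0,0,0,5],[0,0,0,0,0,0,5],[0,0,0,0,0,0,5],[0,0,0,0,0,0,5]]' 50
```

```text
clock: 14.8
ee_pos: [0.4774, -0.2746, 0.1123]
tcp_rot: [179.9, -0.0, 50.8]
force: [0.1, 1.2, 0.5]
finger_gap: 0.501
grasp_force: 0.0
clock: 15.8
ee_pos: [0.4766, -0.2741, 0.1116]
tcp_rot: [-179.9, -0.0, 50.8]
force: [-2.8, 3.4, 4.7]
finger_gap: 0.107
grasp_force: 50.0
```

```bash
python3 -m crank '[[0,-0.1,0,0,0,0,5],[0,-0.3,0,0,0,0,5],[0,-0.6,0,0,0,0,5],[0,-0.9,0,0,0,0,5],[0,-1.2,0,0,0,0,5],[0,-1.5,0,0,0,0,5],[0,-1.8,0,0,0,0,5],[0,-2.1,0,0,0,0,5],[0,-2.4,0,0,0,0,5],[0,-2.7,0,0,0,0,5],[0,-2.9,0,0,0,0,5],[0,-3,0,0,0,0,5],[0,-3,0,0,0,0,5],[0,-3,0,0,0,0,5],[0,-3,0,0,0,0,5],[0,-3,0,0,0,0,5]]'
cat > meas.py <<'E'
from workcell import *
from h import *
a=np.radians(-39.05); ex=np.array([np.cos(a),np.sin(a)]); ey=np.array([-ex[1],ex[0]])
s=[get_state() for _ in range(1)][0]; print(s['ee_pos'],'tcp travel',-(s['ee_pos'][:2]-[.4768,-.2743])@ex*1000,s['force'])
for n in("wrist","top","scene"):
    c=get_calibration(n);p,d=camera(n);W=cloud(d,c);Z=W[...,2]
    q=W[...,:2]-np.array([.558,-.3396]);X=q@ex*1000;Y=q@ey*1000
    np.savez(n+"_e.npz",p=p,d=d,X=X,Y=Y,Z=Z,**{k:np.array(v) for k,v in c.items()})
    k=(Z>.108)&(Z<.146)&(X<-70)&(X>-175)&(abs(Y)<19)
    print(n,k.sum(),np.percentile(X[k],[2,50,98]) if k.sum()>5 else '')
    r=(abs(Z-.1)<.006)&(X>-195)&(X<70)&(abs(abs(Y)-38)<9); print(' rail ends',np.percentile(X[r],[.5,99.5]))
cc={n:np.load(n+"_e.npz")['p'][:,:,::-1] for n in("wrist","scene")}
o=np.zeros((384,790,3),np.uint8);o[:,:512]=cc["wrist"];o[:278,512:]=cv2.resize(cc["scene"][180:280,270:370],(278,278),interpolation=cv2.INTER_CUBIC)
cv2.imwrite("pics/e.png",o)
E
python3 meas.py
```

```text
clock: 17.8
ee_pos: [0.4543, -0.2558, 0.1117]
tcp_rot: [179.9, 0.0, 50.8]
force: [5.9, -4.3, -8.7]
finger_gap: 0.113
grasp_force: 50.0
[ 0.45428954 -0.25583097  0.11165649] tcp travel 29.11700459208377 [ 5.92620491 -4.33738313 -8.69158359]
wrist 2847 [-146.77159014 -134.0794675  -120.92057749]
 rail ends [-183.89274261  -53.91780404]
top 0 
 rail ends [-181.95647927   65.71749401]
scene 154 [-148.91885114 -138.52767464 -120.60134878]
 rail ends [-184.98212427   63.1239163 ]
```

View pics/e.png

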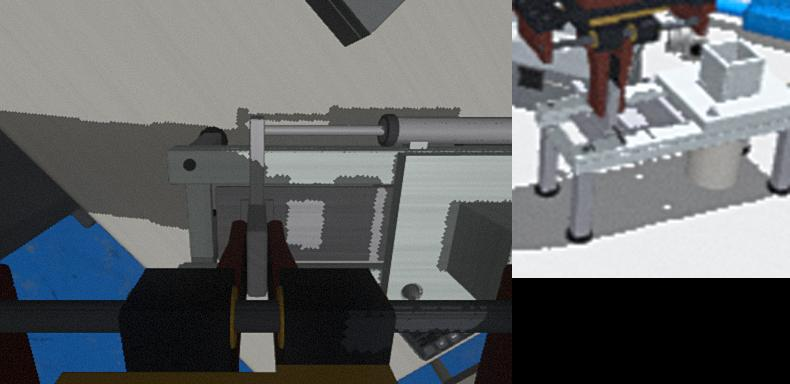

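```bash
python3 - <<'E'
import numpy as np
c=np.load("wrist_e.npz");X,Y,Z=c['X'],c['Y'],c['Z']
k=(Z>.138)&(Z<.146)&(X<-110)&(X>-165)&(Y>11.5)&(Y<18.5);print('tab top',k.sum(),np.percentile(X[k],[1,50,99]),Z[k].mean())
k=(abs(Z-.11)<.004)&(X<0)&(X>-70)&(Y>0)&(Y<45);print('plate edge',np.percentile(X[k],[.3,1]))
for z in(.1,.12,.14):
  k=(abs(Z-z)<.01)&(Y>50)&(Y<75)&(X<-110)&(X>-165);
  if k.sum():print(z,'bracket',k.sum(),np.percentile(X[k],[2,50,98]))
v=np.arange(200,300,12)
for r in v:
  u=np.arange(235,285); print(r,[(int(a),round(float(X[r,a])),round(float(Y[r,a])),round(float(Z[r,a]*1000))) for a in u[::5]])
E
```

```text
tab top 374 [-144.26700522 -133.62301399 -121.70735506] 0.14170979497096495
plate edge [-55.04554152 -54.83513639]
0.1 bracket 727 [-137.24860385 -131.36719823 -110.93947292]
200 [(235, -147, 17, 94), (240, -144, 18, 97), (245, -141, 18, 99), (250, -138, 20, 105), (255, -135, 21, 106), (260, -132, 20, 105), (265, -129, 18, 98), (270, -126, 18, 98), (275, -123, 17, 95), (280, -120, 17, 94)]
212 [(235, -147, 9, 95), (240, -144, 11, 100), (245, -141, 11, 100), (250, -137, 18, 117), (255, -135, 18, 117), (260, -132, 18, 117), (265, -129, 17, 115), (270, -126, 11, 99), (275, -123, 9, 96), (280, -119, 9, 95)]
224 [(235, -146, 11, 117), (240, -143, 11, 117), (245, -141, 3, 99), (250, -137, 18, 134), (255, -135, 18, 134), (260, -132, 19, 135), (265, -130, 18, 132), (270, -126, 11, 117), (275, -124, 11, 117), (280, -121, 11, 118)]
236 [(235, -145, 11, 132), (240, -142, 11, 132), (245, -140, 9, 129), (250, -137, 16, 142), (255, -135, 16, 142), (260, -132, 16, 142), (265, -130, 16, 142), (270, -127, 11, 133), (275, -125, 11, 132), (280, -122, 11, 133)]
248 [(235, -144, 11, 144), (240, -141, 11, 144), (245, -139, 10, 143), (250, -137, 10, 142), (255, -135, 10, 143), (260, -132, 10, 142), (265, -130, 10, 142), (270, -128, 10, 142), (275, -125, 11, 145), (280, -123, 11, 144)]Traceback (most recent call last):
  File "<stdin>", line 10, in <module>
ValueError: cannot convert float NaN to integer
```

```bash
python3 - <<'E'
import numpy as np
c=np.load("wrist_e.npz");X,Y,Z=c['X'],c['Y'],c['Z']
k=(abs(Z-.142)<.0015)&(X<-126)&(X>-141)&(Y>12.5)&(Y<18)
print(k.sum(),X[k].min(),X[k].max(),np.percentile(X[k],[2,98]).mean())
k=(Z>.106)&(Z<.139)&(abs(Y-18.2)<1.2)&(X<-120)&(X>-145);print('end face',k.sum(),np.percentile(X[k],[1,99]),np.percentile(X[k],[1,99]).mean())
E
```

```text
232 -138.789112634912 -128.9199492239858 -133.97769847273142
end face 437 [-138.43905683 -129.30357104] -133.8713139371386
```

Tab travel measures 29.2 mm by camera and 29.1 mm by the arm, so I add about 0.8 mm.

```bash
python3 -m crank '[[0,-0.04,0,0,0,0,5],[0,-0.08,0,0,0,0,5],[0,-0.08,0,0,0,0,5],[0,-0.08,0,0,0,0,5],[0,-0.08,0,0,0,0,5],[0,-0.08,0,0,0,0,5]]'
python3 meas.py; python3 - <<'E'
import numpy as np
c=np.load("wrist_e.npz");X,Y,Z=c['X'],c['Y'],c['Z']
k=(abs(Z-.142)<.0015)&(X<-126)&(X>-141)&(Y>12.5)&(Y<18)
print(k.sum(),X[k].min(),X[k].max(),np.percentile(X[k],[2,98]).mean())
k=(Z>.106)&(Z<.139)&(abs(Y-18.2)<1.2)&(X<-120)&(X>-145);print('end face',np.percentile(X[k],[1,99]).mean())
k=(abs(X)<53)&(abs(Y)<47)&(abs(Z-.11)<.004);print('plate z',np.median(Z[k]))
E
```

```text
clock: 18.7
ee_pos: [0.4537, -0.2554, 0.1117]
tcp_rot: [179.9, 0.0, 50.8]
force: [4.9, -4.6, -8.6]
finger_gap: 0.107
grasp_force: 50.0
[ 0.45374411 -0.25541483  0.11165938] tcp travel 29.802749775414615 [ 4.92663543 -4.58213725 -8.55351724]
wrist 2845 [-147.4227566  -134.31562183 -121.59553466]
 rail ends [-183.95494505  -53.93650873]
top 0 
 rail ends [-182.08910582   64.58970856]
scene 160 [-148.83619521 -139.14646397 -121.18178683]
 rail ends [-185.30729029   33.44149588]
226 -139.42349430717903 -129.5852567410053 -134.515264655801
end face -134.59413119207682
plate z 0.11033465514598234
```

Travel is now about 29.8 mm, the plate is still flush, and the grip is steady. I hand in.

```bash
python3 -c "
from workcell import *
print(finish_job())"
```

```text
the job is handed in; nothing more can be done
None
```

The orifice plate is seated flush on the pins, and the shutter is held open at about 29.8 mm by camera and arm readings (half travel is 30 mm); the job was handed in at about 19 s of the 51 s allowed.

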